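# Latch open the sprung jaws of a block clamping bed

## Robot

A 6-joint arm with a two-finger parallel gripper is mounted at the origin on the work surface. World frame = base frame: x ahead of the robot, y to its left, z up, the work surface at z = 0. Lengths are in mm, angles in rad, forces in N, time in s.
With the tool pointing down it reaches from about 250 to 800 mm from the base axis. Payload 3.9 kg.
Tool frame: the origin (TCP) lies on the centre line of the jaws, within the pads' length; the fingertips stand 11 mm ahead of it and the grasp point (between the pads) lies 8 mm behind it; z points along the fingers, y is the direction in which the jaws open and shut (so a half turn about z gives the same grasp; the last joint's range is limited). The gripper opens to 85 mm and grips with 20 to 120 N. Pads are 22 mm wide; open, the fingers measure 114 mm over their backs; the gripper's body (76 mm by 85 mm) begins 54 mm behind the grasp point. The pads swing forward as they close: fully open they stand 13 mm farther back than shut.
Start: joints at [1.134, 0.26, -0.138, 1.173, 0, 1.571], TCP at [222.091, 475.7, 242.304] pointing down, gripper open.
Joint ranges: [-2.78, 2.78], [-0.83, 1.72], [-1.28, 1.37], [-1.9, 2.12], [-1.57, 1.48], [-3.14, 3.14]. Speed limits (rad/s): [2.57, 2.57, 3.14, 3.14, 3.14, 3.14].

## Interface

Orientations are given as a rotation vector (axis times angle).
In Python, from cell import bot gives the robot as it stands.
- The arm moves only by the tool send_rows, never from a script. Its argument "targets" is a list of rows, each a list of 2 entries, a list of its own where there are three numbers: the shift along the world's x, y, z in cm, then the turn, a rotation vector about the world's x, y, z in degrees. A call has 1 to 12 rows; each row is the pose to reach, as a shift and turn from the pose commanded when the call began; what a row does not reach only later rows make up. A row lasts 1/10 s, in which the tool goes at most 50 mm and 8.59 degrees, less where a joint would pass 70% of its speed; a pose out of reach is approached as far as the arm can. A call with a gripper value outside its range is refused whole. "grip" is the opening, from 0 (shut) to 1 (fully open), set as the call begins (left out, the last holds). The fingers move at their own pace and stop on an object; the grip force is fixed at half the most. Time passes only in rows, so rows that repeat a pose let the fingers close. It gives the time, the measured TCP pose, the force and the opening at its end, in the units of the state.
- bot.sense(): the state, without advancing time (a new reading comes with each control period).
- bot.capture(name): name is "side" or "top"; returns (picture, depth): 480x640x3 uint8, blue, green, red; 480x640 float32, mm along the optical axis (not along the pixel's ray), 0 where there is no reading.
- bot.camera_params(name): a dict with "fx", "fy", "cx", "cy" (pixels), "dist" ([k1, k2, p1, p2, k3] as OpenCV has them; the pictures are not rectified), "rvec" (rotation vector, rad) and "tvec" (3), from world to camera coordinates, as OpenCV has them. Camera axes: x right, y down, z forward; pixel columns grow to the right and rows downward; lengths in mm; the calibration is good to about 2 mm. A picture is of the moment at which its call begins. camera_params takes no time and is no camera call.
- bot.hand_in(): hands the job in, once; it reports no verdict.
Trained networks look in the newest picture that a camera, given by its name, has taken for a name from the list of things; names that differ only in an ending like _2 or _b are one class to them, and where a whole thing is asked for, a point or a joint stands for the part that bears it (a point fixed in the world has none). Each returns a list of dicts, best first, with "p" (0 to 1); they miss things now and then, are a little off and sometimes report something else, mostly with a low value. They report only what shows in the picture. A call takes as long as a camera call. They do not tell look-alikes from the thing itself.
- bot.look_for(camera, label): "box" ([left, top, width, height] in pixels, round what is visible of it).
- bot.outline_of(camera, label): "region" (480x640 bool, what is visible of it) and "box" ([left, top, width, height] in pixels, round what is visible of it).
The state is a dict: "t": time; "q": joint angles; "joint_vel": joint speeds; "effort": joint torques, N m; "tcp_pos": TCP position; "tool_rot": TCP orientation; "ft_force": force on the tool from outside, world axes, zero at the start; "moment": the same for the moment, N m; "finger_gap": finger opening in mm.
Only numpy, scipy, OpenCV 4.12 (cv2) and the standard library are available. Lean on these libraries where they do the work, as an engineer would, in place of code of your own. Each camera call takes 0.05 s, during which the arm holds its last target.

## Task

The cut lino block is held in its clamping bed by two sprung jaws; set both jaws open so that it can be taken out afterwards. With the fingertips push each jaw's upright thumb tab well back, past its stop pin towards the end stop, and let it go, so that the jaw springs back onto the pin and stays latched about half open. Nothing is to be grasped or lifted: let the pins drop by themselves, and leave the block and the things around it where they lie.

Things in the scene. Friction and masses are not known exactly. Their poses are not given: they have to be found in the camera images.
- bed: block clamping bed, fixed: grey plate 256 x 216 x 15 mm, origin at the centre of its underside, x and y along its sides, z up. Low lay bars (tops 30 mm above the bench) along its -x and -y edges; opposite them two equal sprung clamps: far (bed's +x end, opens along bed +x, centre line at bed y = -38 mm) and side (bed's +y side, opens along bed +y, centre line at bed x = -38 mm)
- tab_head (a point): centre of the face to push on the far jaw's thumb tab; the face looks to the bed's -x, over the block. The tab is a steel plate 44 mm wide, 4 mm thick, from 32 to 75 mm above the bench (rounded lip to 78); this point is 57 mm above the bench, 12 mm behind the jaw's gripping face. Moves with the jaw; its x axis is the opening direction. Jaw bar below: 14 x 70 mm, top 32 mm above the bench
- tab_side (a point): the same point on the side jaw's equal thumb tab, whose face looks to the bed's -y, over the block; its x axis is the opening direction (bed +y)
- knob_head (a point): top of the black knob (18 mm across) of the far clamp's upright stop pin, 75 mm above the bench; 81 mm while the tooth passes below. The pin stands in a dark bridge, top 50 mm above the bench and 73 mm wide, whose front is 38 mm behind the closed tab's back (rubber buffers stand 2 mm off it); two spring tubes run on behind it
- knob_side (a point): the same for the side clamp's stop pin
- jaw_head (a joint): travel of the far jaw along bed +x, in m: 0 closed on the block, grows opening, end stop 0.036. Spring to closed: 6 N at 0, 11.4 N at 0.036; drag 2.5 N per 0.1 m/s. Pushed past 0.022 its tooth clears the stop pin, which drops; let go, the jaw springs back and stays on the pin at about 0.022. Let go before 0.022 it shuts
- jaw_side (a joint): travel of the side jaw along bed +y, in m; as the far jaw: closed 0, end stop 0.036, latched on its stop pin at about 0.022
- pin_head (a joint): height of the far clamp's stop pin, in m: 0 down (also when it holds the jaw), 0.006 while the tooth passes under it, 0.012 pulled right up by its knob
- pin_side (a joint): the same for the side clamp's stop pin
- block: the cut printing block: brown lino on plywood, 140 x 100 x 20 mm, loose, lying flat on the bed between the lays and the jaws with its top 35 mm above the bench; origin at the centre of its underside, x along the 140 mm side
- magnifier: small dark folding magnifier, 34 x 34 x 44 mm, standing on the block near the corner of the two lays (its top 79 mm above the bench), origin under its centre
- tin: small ink tin, 60 mm across, 32 mm high, standing on the bed's empty corner (+x, +y), top 47 mm above the bench, origin under its centre
- gouge: wood-handled gouge, 120 mm long, 26 mm thick, lying on the bench beside the bed's -y side, origin under its middle
- brayer: ink roller: black rubber roller 100 mm wide, 40 mm across, with a wooden handle towards its -x, 170 mm long, lying on the bench to the right; origin on the bench under the roller's axis
- baren: round wooden rubbing pad with a grip, 116 mm across, 37 mm high, on the bench, origin under its centre
- knife: palette knife with wooden handle, 200 mm long, lying on the bench to the left, origin near its middle
- jar: glass jar, 68 mm across, 85 mm high, on the bench, origin under its centre
Mind the look-alikes: they are no part of the job. What is shaped like the block but green is not meant.

How it is judged (in metres and radians):
At the end, for the whole second after the job is handed in: Both jaws rest latched on their stop pins: each jaw stands 19.5 to 24.5 mm open and is at rest, each pin is down (within 3 mm), and the block lies flat and still on the bed within 12 mm of where it began (value of joint jaw_head between 0.0195 and 0.0245 m and value of joint each of pin_head, pin_side below 0.003 m and velocity of joint jaw_head between -0.01 and 0.01 m/s and value of joint jaw_side between 0.0195 and 0.0245 m and velocity of joint jaw_side between -0.01 and 0.01 m/s and distance of block from where it was at the start of the episode below 0.012 m and angle between block's own z axis and vertical below 0.05 rad and linear speed of block below 0.01 m/s); the robot touches nothing.
It fails at once if a stop pin is pulled up by hand, more than 9.5 mm above its lowest position (the catch tooth alone lifts it 6 mm) (value of joint any of pin_head, pin_side above 0.0095 m).
It fails at once if the block is lifted off the bed (more than 8 mm) or shoved more than 15 mm (height (world z) of block above 0.023 m or distance of block from where it was at the start of the episode above 0.015 m).
It fails at once if the magnifier, the small tin or the gouge is moved more than 20 mm or tipped over (distance of any of magnifier, tin, gouge from where it was at the start of the episode above 0.02 m or angle between any of magnifier, tin, gouge's own z axis and vertical above 0.5 rad).
It fails at once if the brayer, baren, palette knife or jar is moved more than 20 mm or tipped over (distance of any of brayer, baren, knife, jar from where it was at the start of the episode above 0.02 m or angle between any of brayer, baren, knife, jar's own z axis and vertical above 0.5 rad).
It also fails if it takes over 51 s, if anything falls off the work surface, if the arm or the gripper's body presses on something with over 40 N, if the wrist force passes 120 N, or if a joint passes its speed limit or range.

## Working session

There is one attempt and no reset: what is moved stays moved. The work goes in short steps, Python scripts to look and compute and a tool call to move; the robot and the scene stay as the last step left them, time stands still between calls to the robot, and variables do not carry over. Pictures are saved under pics/ and viewed, and the job is handed in when it is done.

Besides the shell and the picture viewer there is one more tool, called after "Emit:" as name(argument=value, ...) on one line, values as JSON. send_rows: Moves the arm, as the interface text tells. Its arguments: {"type":"object","properties":{"targets":{"type":"array","items":{"type":"array"}},"grip":{"type":"number"}},"required":["targets"]}

```bash
mkdir -p pics; ls
python3 - <<'E'
from cell import bot
import cv2
s=bot.sense();print(s)
for n in("side","top"):
    p,d=bot.capture(n);cv2.imwrite(f"pics/{n}0.png",p);print(bot.camera_params(n))
    import numpy as np; np.save(f"{n}0d.npy",d)
E
```

```text
pics
{'t': 0.0, 'q': array([ 1.13401806e+00,  2.60689329e-01, -1.39389119e-01,  1.17267441e+00,
        2.19208421e-05,  1.57085126e+00]), 'joint_vel': array([-0.00052901,  0.00077094,  0.00249326,  0.00100373, -0.00114569,
       -0.00048031]), 'effort': array([-1.17898699e-04, -4.05676961e+01,  2.53924763e+01,  1.89657183e-02,
        7.81148765e-05,  5.20931138e-06]), 'tcp_pos': array([221.80218944, 475.11908998, 241.45449447]), 'tool_rot': array([-6.80636459e-01, -3.06651791e+00,  2.99244347e-03]), 'ft_force': array([ 0.04086452, -0.22869629,  0.26624138]), 'moment': array([ 0.04970829,  0.04076918, -0.04590889]), 'finger_gap': 85.43698499322078}
{'fx': 518.6123241052464, 'fy': 518.6123241052464, 'cx': 333.3318333490593, 'cy': 241.4558383987861, 'dist': array([-0.09319634,  0.        ,  0.        ,  0.        ,  0.        ]), 'rvec': array([ 2.14743249, -0.24996047,  0.11273603]), 'tvec': array([-487.81703451,  142.46733182, 1290.61999763])}
{'fx': 451.49642469283935, 'fy': 451.49642469283935, 'cx': 319.5562533067847, 'cy': 235.77847975289853, 'dist': array([0.02976867, 0.        , 0.        , 0.        , 0.        ]), 'rvec': array([ 2.04545834, -2.15657191,  0.2377079 ]), 'tvec': array([  7.19392532, 509.80310599, 995.18648431])}
```

View pics/side0.png

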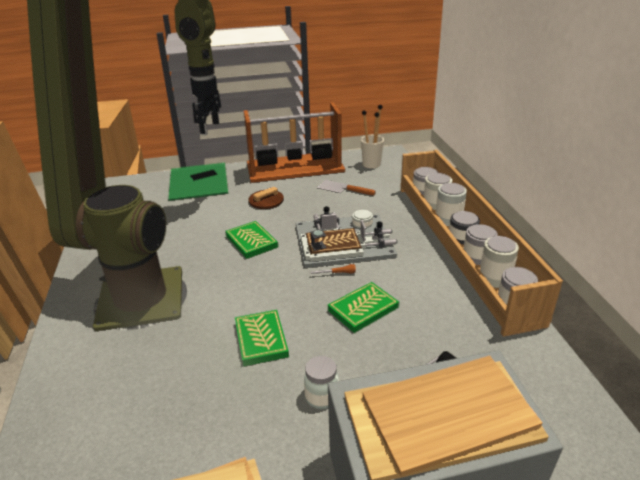

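View pics/top0.png

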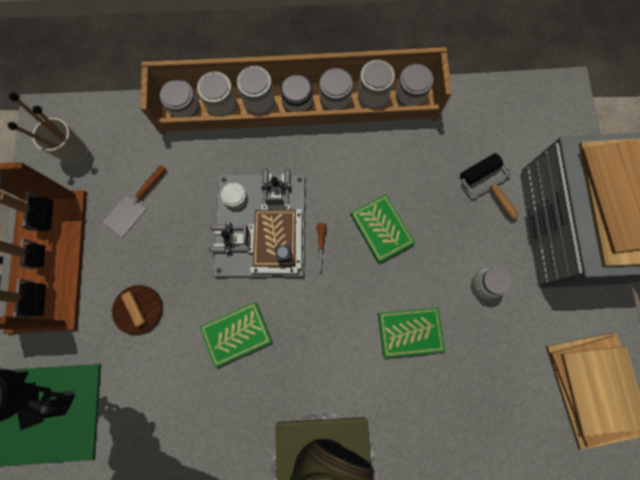

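The bed is at about (212-305, 175-277) in the top picture, with the brown block at (275, 238). The three green look-alikes at (382,228), (236,334) and (411,332) are not meant. I'll enlarge the bed and measure it.

```bash
cat > h.py <<'E'
from cell import bot
import cv2, numpy as np
def cam(n):
    c=bot.camera_params(n);K=np.array([[c['fx'],0,c['cx']],[0,c['fy'],c['cy']],[0,0,1.]])
    return K,np.array(c['dist']),cv2.Rodrigues(np.array(c['rvec']))[0],np.array(c['tvec']).ravel()
def ray(n,uv,z):
    K,D,R,t=cam(n);p=cv2.undistortPoints(np.array(uv,float).reshape(-1,1,2),K,D).reshape(-1,2)
    d=np.c_[p,np.ones(len(p))]@R;o=-R.T@t
    return o+d*((z-o[2])/d[:,2])[:,None]
def proj(n,P):
    K,D,R,t=cam(n);return cv2.projectPoints(np.array(P,float).reshape(-1,3),cv2.Rodrigues(R)[0],t,K,D)[0].reshape(-1,2)
def cloud(n,d):
    K,D,R,t=cam(n);v,u=np.nonzero(d>0)
    p=cv2.undistortPoints(np.c_[u,v].astype(float).reshape(-1,1,2),K,D).reshape(-1,2)
    z=d[v,u];X=(np.c_[p*z[:,None],z]-t)@R
    return u,v,X
E
python3 - <<'E'
from h import *
a=cv2.imread('pics/top0.png')[160:290,195:345];cv2.imwrite('pics/topc.png',cv2.resize(a,None,fx=5,fy=4.6,interpolation=cv2.INTER_CUBIC)[:598])
a=cv2.imread('pics/side0.png')[195:285,285:405];cv2.imwrite('pics/sidec.png',cv2.resize(a,None,fx=6,fy=6,interpolation=cv2.INTER_CUBIC))
for n in("top","side"):
  bot.capture(n)
  for l in("bed","block","tab_head","tab_side","knob_head","knob_side","magnifier","tin","gouge"):
    r=bot.outline_of(n,l)
    for k in r[:2]:
        m=k['region'];v,u=np.nonzero(m);rc=cv2.minAreaRect(np.c_[u,v].astype(np.float32))
        print(n,l,round(k['p'],2),k['box'],np.round([u.mean(),v.mean()],1),[np.round(x,1) for x in rc])
E
```

```text
top bed 0.8 [209.9, 164.3, 94.1, 111.0] [256.5 223.4] [array([257. , 222.5]), array([107.,  94.]), np.float64(90.0)]
top bed 0.19 [222.0, 181.2, 23.7, 28.4] [233.6 194.8] [array([233.5, 194.5]), array([25., 25.]), np.float64(90.0)]
top block 0.89 [255.1, 209.2, 40.9, 61.3] [272.7 235. ] [array([274.5, 237.5]), array([57., 43.]), np.float64(90.0)]
top block 0.7 [380.8, 306.4, 65.7, 51.7] [410.5 331.9] [array([411.1, 331.4]), array([46.6, 64.2]), np.float64(84.5)]
top tab_head 0.69 [262.3, 186.2, 28.2, 22.8] [274.5 199.5] [array([275. , 197.5]), array([21., 28.]), np.float64(90.0)]
top tab_head 0.26 [230.6, 225.7, 21.9, 21.7] [243.4 236.1] [array([241., 238.]), array([26., 22.]), np.float64(90.0)]
top tab_side 0.96 [232.0, 225.2, 20.3, 27.0] [243.3 237.5] [array([241.5, 238. ]), array([28., 23.]), np.float64(90.0)]
top knob_head 0.61 [271.1, 177.8, 7.1, 4.0] [273.7 180.1] [array([273.5, 180. ]), array([6., 5.]), np.float64(90.0)]
top knob_side 0.73 [104.0, 165.0, 62.4, 70.7] [131.3 205.9] [array([137.9, 198.9]), array([25.9, 82.4]), np.float64(40.4)]
top knob_side 0.53 [221.4, 231.8, 6
[... 939 characters left out ...]
[319.6, 214.1, 19.6, 16.1] [328.9 222.6] [array([328.5, 222. ]), array([16., 21.]), np.float64(90.0)]
side magnifier 0.46 [309.5, 229.4, 15.6, 21.1] [317.1 239.4] [array([317.6, 239.5]), array([19.3, 13.7]), np.float64(85.2)]
side magnifier 0.44 [304.5, 353.0, 37.4, 54.0] [319.1 380. ] [array([320.4, 381.5]), array([34.2, 52.4]), np.float64(9.5)]
side tin 0.54 [352.0, 208.8, 18.6, 20.4] [362.5 217.7] [array([362.5, 218. ]), array([16., 17.]), np.float64(90.0)]
side tin 0.53 [316.1, 211.6, 23.6, 14.8] [328.4 222.6] [array([327.5, 222.2]), array([15.9, 21.8]), np.float64(83.7)]
side gouge 0.62 [332.0, 263.3, 23.9, 12.5] [344.8 269. ] [array([343. , 268.5]), array([ 9., 24.]), np.float64(90.0)]
```

```bash
ls pics
```

```text
side0.png
sidec.png
top0.png
topc.png
```

View pics/topc.png

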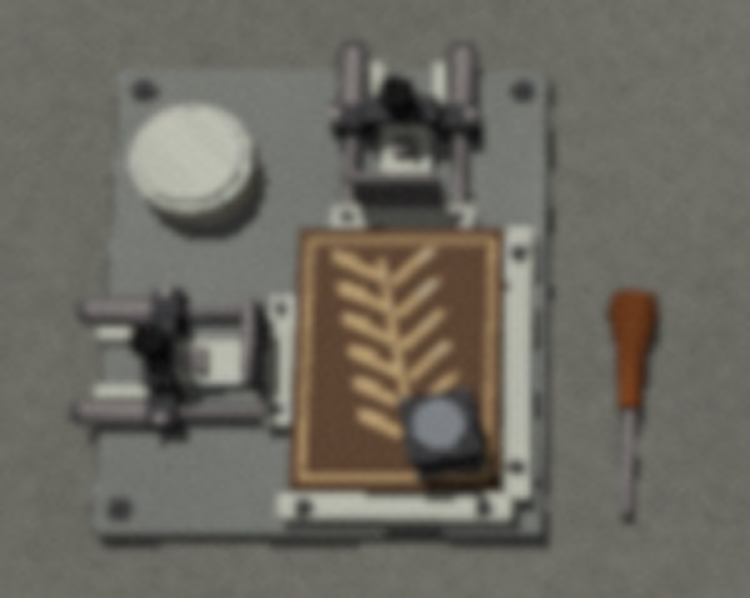

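View pics/sidec.png

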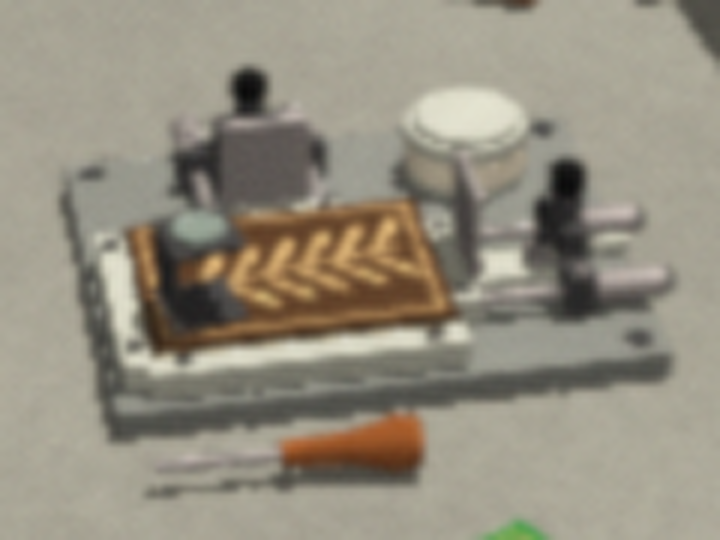

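Run:
```python
from h import *
from scipy.optimize import least_squares
c=lambda L:[(195+x/5-.4,160+y/4.6-.4) for x,y in L]
pl=ray('top',c([(120,72),(548,72),(547,537),(95,535)]),15)
bl=ray('top',c([(302,230),(503,230),(500,487),(292,485)]),35)
kn=ray('top',c([(400,93),(153,340)]),75)
ti=ray('top',c([(190,157)]),47); mg=ray('top',c([(440,420)]),79)
print('plate',pl.round(1));print('block',bl.round(1));print('knobs',kn.round(1),ti.round(1),mg.round(1))
loc=np.array([(128,108),(128,-108),(-128,-108),(-128,108)])
def T(p,L): 
    C,S=np.cos(p[2]),np.sin(p[2]);return L@np.array([[C,S],[-S,C]])+p[:2]
r=least_squares(lambda p:(T(p,loc)-pl[:,:2]).ravel(),[500,100,0]);p=r.x
print(p,np.round(r.fun,1))
tl=np.array([[0,0]]) 
# inverse to bed frame
C,S=np.cos(p[2]),np.sin(p[2]);R=np.array([[C,-S],[S,C]])
for n,P in(('block',bl),('knob',kn),('tin',ti),('mag',mg)): print(n,((P[:,:2]-p[:2])@R).round(1))
u,v,X=cloud('top',np.load('top0d.npy'))
B=np.c_[(X[:,:2]-p[:2])@R,X[:,2]]
def q(nm,m): print(nm,m.sum(), B[m].mean(0).round(1) if m.any() else '',np.percentile(B[m],[5,50,95],axis=0).round(1) if m.any() else '')
q('plate',(abs(B[:,0]+60)<20)&(abs(B[:,1]-80)<15))
q('tabhead',(B[:,0]>20)&(B[:,0]<75)&(abs(B[:,1]+38)<25)&(B[:,2]>55))
q('tabside',(B[:,1]>10)&(B[:,1]<55)&(abs(B[:,0]+38)<25)&(B[:,2]>55))
q('blocktop',(abs(B[:,0]+10)<20)&(abs(B[:,1]+30)<20))
```

```text
plate [[688.2 224.4  15. ]
 [676.7  10.3  15. ]
 [422.4  22.1  15. ]
 [435.  236.9  15. ]]
block [[587.9 132.5  35. ]
 [582.7  35.5  35. ]
 [446.4  42.4  35. ]
 [452.7 139.9  35. ]]
knobs [[646.5  79.2  75. ]
 [522.5 196.4  75. ]] [[626.9 183.9  47. ]] [[474.   65.9  79. ]]
[ 5.55564703e+02  1.23458226e+02 -5.12656227e-02] [ 0.7  0.3  1.1 -1.3 -0.2  0.  -1.7  0.9]
block [[  31.8   10.7]
 [  31.6  -86.4]
 [-104.9  -86.6]
 [-103.6   11.2]]
knob [[ 93.1 -39.5]
 [-36.8  71.1]]
tin [[68.2 64. ]]
mag [[-78.6 -61.7]]
plate 243 [-59.8  77.5  31.9] [[-77.6  66.2  12.5]
 [-60.1  75.7  30.7]
 [-41.9  93.4  68.3]]
tabhead 90 [ 47.2 -37.8  70.9] [[ 45.  -56.9  58.5]
 [ 46.5 -37.8  73.5]
 [ 50.7 -18.1  78.6]]
tabside 77 [-37.2  26.9  72.7] [[-56.7  24.7  60.1]
 [-37.1  26.3  75.4]
 [-17.3  30.2  78.8]]
blocktop 259 [-10.3 -29.8  34.2] [[-28.  -47.6  30.8]
 [-10.1 -29.3  34.3]
 [  7.7 -12.2  37. ]]
```

The bed fit agrees to about 1.5 mm: centre (555.6, 123.5), yaw -2.94°. The tab faces measure bed x ≈ 45.4 (far) and bed y ≈ 24.5 (side), which matches the given sizes. Next I close the gripper and move high above the start point for the far push.

Emit:
send_rows(grip=0, targets=[[[1.0, -1.1, 0], [0, 0, 2]], [[3.4, -3.7, 0], [0, 0, 5]], [[6.5, -7.2, 0], [0, 0, 8]], [[9.8, -10.8, 0], [0, 0, 11]], [[13.1, -14.5, 0], [0, 0, 14]], [[16.4, -18.1, 0], [0, 0, 17]], [[19.7, -21.8, 0], [0, 0, 19]], [[23.0, -25.4, 0], [0, 0, 21]], [[26.3, -29.1, 0], [0, 0, 22.1]], [[29.6, -32.7, 0], [0, 0, 22.1]], [[32.6, -36.1, 0], [0, 0, 22.1]], [[34.8, -38.5, 0], [0, 0, 22.1]]])

```text
t: 2.3
tcp_pos: [571.9, 88.2, 242.2]
tool_rot: [0.084, 3.14, -0.0]
ft_force: [0.3, 0.2, 1.0]
finger_gap: -0.1
```

Emit:
send_rows(targets=[[[0.3, -0.3, -3], [0, 0, 0]], [[0.5, -0.6, -7], [0, 0, 0]], [[0.5, -0.6, -10], [0, 0, 0]], [[0.5, -0.6, -12], [0, 0, 0]], [[0.5, -0.6, -12], [0, 0, 0]], [[0.5, -0.6, -12], [0, 0, 0]]])

```text
t: 2.9
tcp_pos: [575.2, 84.7, 122.6]
tool_rot: [-0.08, -3.14, 0.0]
ft_force: [-0.0, -0.8, 0.1]
finger_gap: 0.1
```

Run:
```python
from h import *
print(bot.sense())
for n,(x,y,w,h) in dict(top=(195,160,150,130),side=(270,150,150,120)).items():
    p,d=bot.capture(n);cv2.imwrite(f'pics/{n}1.png',cv2.resize(p[y:y+h,x:x+w],None,fx=4.5,fy=4.5,interpolation=cv2.INTER_CUBIC))
```

```text
{'t': 2.9, 'q': array([ 1.46238205e-01,  4.28297832e-01, -2.10199789e-01,  9.32608976e-01,
        2.41016235e-06,  1.97318672e-01]), 'joint_vel': array([ 0.0018712 , -0.02039024,  0.03058085,  0.00019128,  0.00110808,
       -0.0015623 ]), 'effort': array([-6.86543668e-02, -4.62221754e+01,  2.21630430e+01,  5.95135731e-02,
       -3.26515488e-03,  1.38723883e-05]), 'tcp_pos': array([575.16419319,  84.71649477, 122.55571143]), 'tool_rot': array([-8.02204708e-02, -3.14026206e+00,  7.95710475e-05]), 'ft_force': array([-0.03086812, -0.84957834,  0.08404058]), 'moment': array([-0.0047376 , -0.05174657,  0.05395154]), 'finger_gap': 0.13757962755298456}
```

View pics/top1.png

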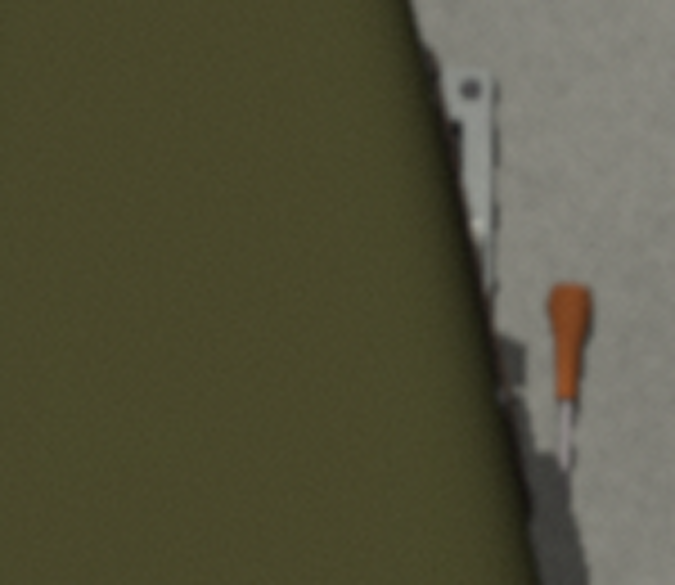

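View pics/side1.png

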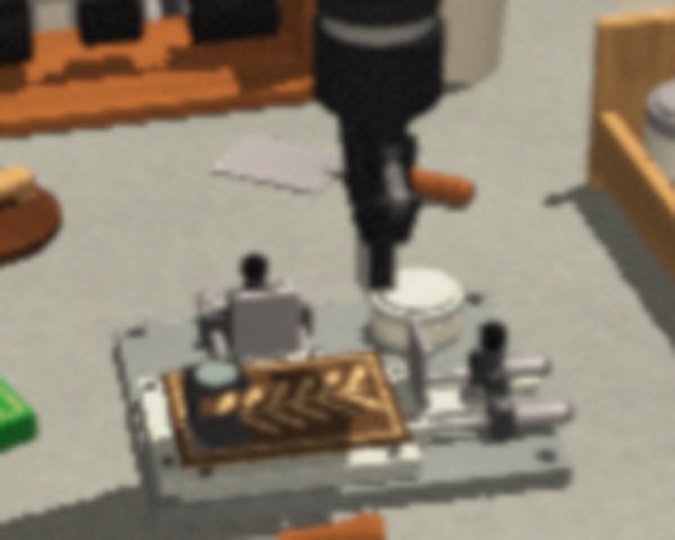

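The fingertips are above the block just in front of the far tab (side crop: tips at (375,285), tab at (415,350)). I descend to TCP z 64 and then close in slowly until contact.

Emit:
send_rows(targets=[[[0, 0, -2], [0, 0, 0]], [[0, 0, -4], [0, 0, 0]], [[0, 0, -5.4], [0, 0, 0]], [[0, 0, -5.8], [0, 0, 0]], [[0, 0, -5.8], [0, 0, 0]], [[0, 0, -5.8], [0, 0, 0]]])

```text
t: 3.6
tcp_pos: [576.2, 84.9, 65.7]
tool_rot: [0.08, 3.138, 0.001]
ft_force: [0.3, 0.6, 0.8]
finger_gap: -0.2
```

Run:
```python
from h import *
print(bot.sense()['tcp_pos'],bot.sense()['ft_force'])
for n,(x,y,w,h) in dict(side=(270,150,150,120)).items():
    p,d=bot.capture(n);cv2.imwrite(f'pics/{n}2.png',cv2.resize(p[y:y+h,x:x+w],None,fx=4.5,fy=4.5,interpolation=cv2.INTER_CUBIC))
```

```text
[576.23221237  84.89478909  65.68227211] [0.31971166 0.63693729 0.7960999 ]
```

View pics/side2.png

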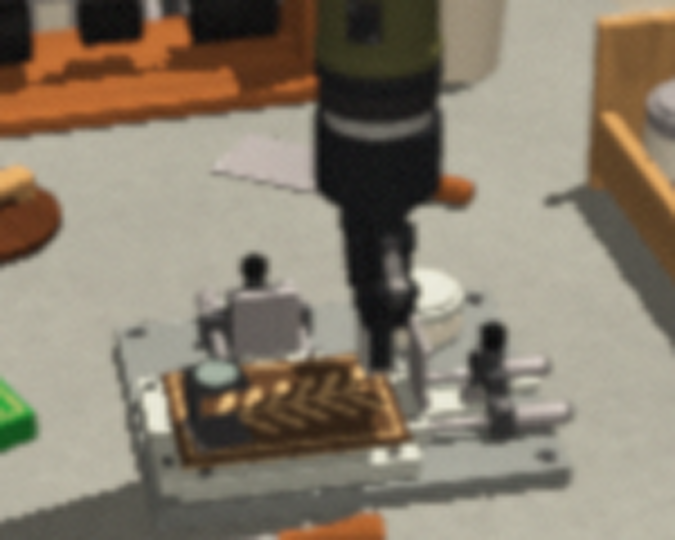

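Emit:
send_rows(targets=[[[0.4, -0.02, 0], [0, 0, 0]], [[0.8, -0.04, 0], [0, 0, 0]], [[1.2, -0.06, 0], [0, 0, 0]], [[1.6, -0.08, 0], [0, 0, 0]], [[2.0, -0.1, 0], [0, 0, 0]], [[2.4, -0.12, 0], [0, 0, 0]], [[2.4, -0.12, 0], [0, 0, 0]]])

```text
t: 4.35
tcp_pos: [595.9, 83.5, 63.8]
tool_rot: [-0.08, -3.134, -0.0]
ft_force: [-7.3, 1.7, 4.6]
finger_gap: 0.1
```

Run:
```python
from h import *
print(bot.sense()['tcp_pos'],bot.sense()['ft_force'])
for n,(x,y,w,h) in dict(side=(270,150,150,120)).items():
    p,d=bot.capture(n);cv2.imwrite(f'pics/{n}3.png',cv2.resize(p[y:y+h,x:x+w],None,fx=4.5,fy=4.5,interpolation=cv2.INTER_CUBIC))
```

```text
[595.91328053  83.49321965  63.83019821] [-7.30823128  1.72690635  4.56767944]
```

View pics/side3.png

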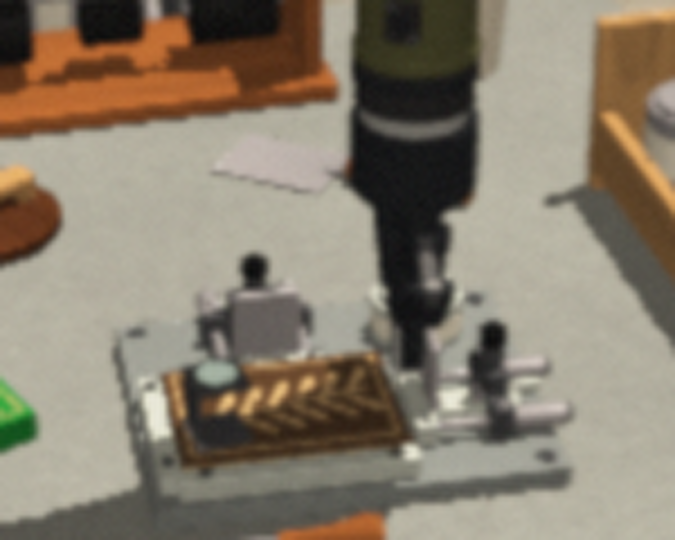

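Emit:
send_rows(targets=[[[0.4, -0.02, 0], [0, 0, 0]], [[0.8, -0.04, 0], [0, 0, 0]], [[1.2, -0.06, 0], [0, 0, 0]], [[1.6, -0.08, 0], [0, 0, 0]], [[2.0, -0.1, 0], [0, 0, 0]], [[2.2, -0.11, 0], [0, 0, 0]], [[2.2, -0.11, 0], [0, 0, 0]]])

```text
t: 5.1
tcp_pos: [616.4, 82.4, 63.6]
tool_rot: [-0.08, -3.131, 0.0]
ft_force: [-10.4, 0.5, 6.8]
finger_gap: 0.5
```

Run:
```python
from h import *
print(bot.sense()['tcp_pos'],bot.sense()['ft_force'])
for n,(x,y,w,h) in dict(side=(270,150,150,120)).items():
    p,d=bot.capture(n);cv2.imwrite(f'pics/{n}4.png',cv2.resize(p[y:y+h,x:x+w],None,fx=4.5,fy=4.5,interpolation=cv2.INTER_CUBIC))
```

```text
[616.43860554  82.3717548   63.59368942] [-10.39016681   0.53023868   6.76553632]
```

View pics/side4.png

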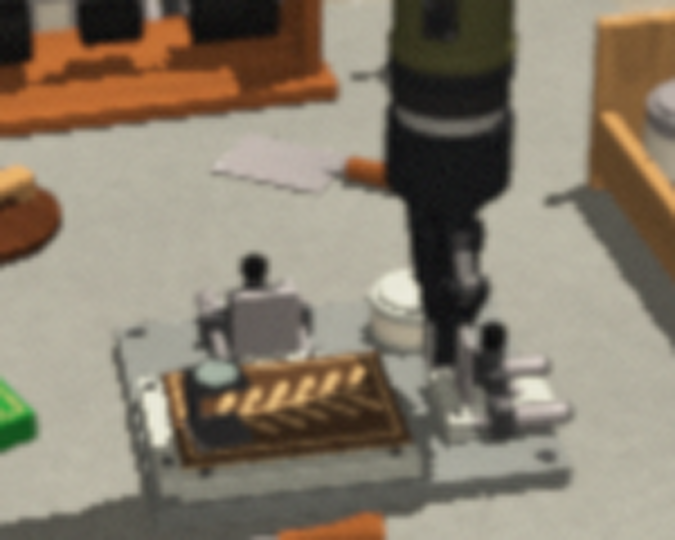

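The force of 10.4 N corresponds to about 29 mm of travel and the TCP displacement agrees, so the jaw is well past the pin. I now back off and watch for the latch.

Emit:
send_rows(targets=[[[-0.6, 0.03, 0], [0, 0, 0]], [[-1.2, 0.06, 0], [0, 0, 0]], [[-1.8, 0.09, 0], [0, 0, 0]], [[-2.4, 0.12, 0], [0, 0, 0]], [[-3.0, 0.15, 0], [0, 0, 0]], [[-3.6, 0.18, 0], [0, 0, 0]], [[-3.6, 0.18, 0], [0, 0, 0]], [[-3.6, 0.18, 2], [0, 0, 0]], [[-3.6, 0.18, 5], [0, 0, 0]], [[-3.6, 0.18, 6], [0, 0, 0]], [[-3.6, 0.18, 6], [0, 0, 0]]])

```text
t: 6.25
tcp_pos: [586.9, 84.5, 126.1]
tool_rot: [0.08, 3.136, 0.001]
ft_force: [0.5, 0.9, 0.0]
finger_gap: -0.3
```

Run:
```python
from h import *
print(bot.sense()['tcp_pos'],bot.sense()['ft_force'],bot.sense()['q'])
for n,(x,y,w,h) in dict(side=(270,150,150,120)).items():
    p,d=bot.capture(n);cv2.imwrite(f'pics/{n}5.png',cv2.resize(p[y:y+h,x:x+w],None,fx=4.5,fy=4.5,interpolation=cv2.INTER_CUBIC))
```

```text
[586.91932071  84.45704657 126.14015172] [0.51703414 0.87229104 0.02054353] [ 1.42922975e-01  4.40297004e-01 -1.79662817e-01  9.46225287e-01
 -9.85891555e-06  1.93972856e-01]
```

View pics/side5.png

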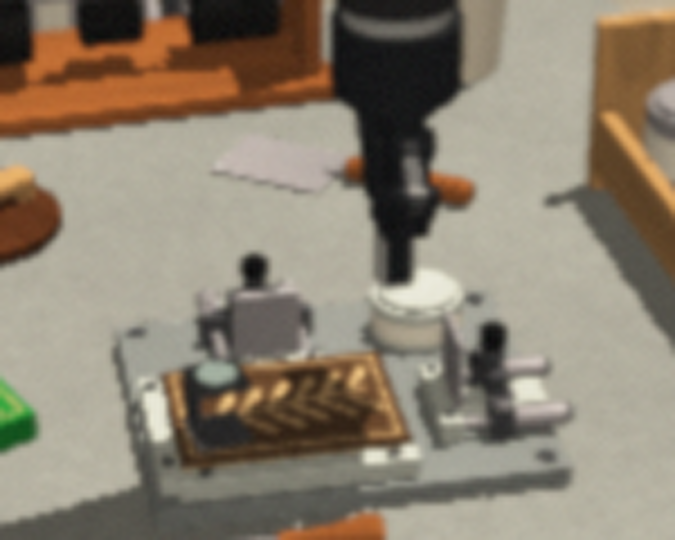

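The far jaw stays open: its tab is at crop (455,350), against (415,350) when closed. Now the side jaw: I move over and turn -90°.

Emit:
send_rows(targets=[[[-0.3, 0.2, 0], [0, 0, -5]], [[-1.0, 0.6, 0], [0, 0, -13]], [[-1.7, 1.1, 0], [0, 0, -21]], [[-2.4, 1.6, 0], [0, 0, -29]], [[-3.1, 2.0, 0], [0, 0, -37]], [[-3.8, 2.5, 0], [0, 0, -45]], [[-4.5, 2.9, 0], [0, 0, -53]], [[-5.2, 3.4, 0], [0, 0, -61]], [[-5.8, 3.8, 0], [0, 0, -69]], [[-6.3, 4.1, 0], [0, 0, -77]], [[-6.6, 4.3, 0], [0, 0, -85]], [[-6.7, 4.4, 0], [0, 0, -90]]])

```text
t: 7.5
tcp_pos: [516.5, 128.1, 122.5]
tool_rot: [-2.281, -2.158, 0.004]
ft_force: [0.4, -0.1, 0.1]
finger_gap: 0.1
```

Emit:
send_rows(targets=[[[0, 0, 0], [0, 0, 0]], [[0, 0, -1.5], [0, 0, 0]], [[0, 0, -3.5], [0, 0, 0]], [[0, 0, -5.0], [0, 0, 0]], [[0, 0, -6.0], [0, 0, 0]], [[0, 0, -6.0], [0, 0, 0]], [[0, 0, -6.0], [0, 0, 0]]])

```text
t: 8.2
tcp_pos: [518.1, 128.1, 64.2]
tool_rot: [-2.277, -2.164, 0.001]
ft_force: [-0.1, 0.4, 0.3]
finger_gap: 0.1
```

Run:
```python
from h import *
print(bot.sense()['tcp_pos'],bot.sense()['ft_force'],bot.sense()['tool_rot'],bot.sense()['q'])
for n,(x,y,w,h) in dict(side=(270,150,150,120)).items():
    p,d=bot.capture(n);cv2.imwrite(f'pics/{n}6.png',cv2.resize(p[y:y+h,x:x+w],None,fx=4.5,fy=4.5,interpolation=cv2.INTER_CUBIC))
```

```text
[518.08068454 128.14515492  64.16643731] [-0.13553686  0.36851238  0.31667366] [-2.27669503e+00 -2.16447518e+00  6.14080760e-04] [ 2.42486214e-01  4.13970529e-01 -4.13360891e-01  7.43907895e-01
 -1.21502799e-05  1.86380795e+00]
```

View pics/side6.png

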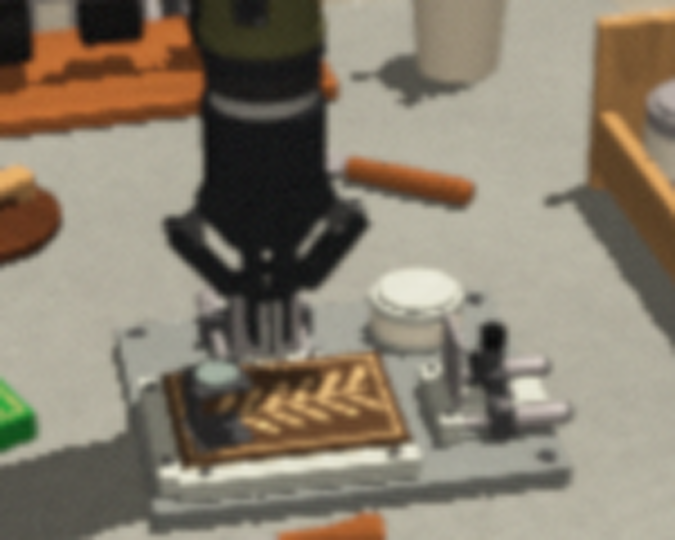

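The fingertips are centred on the side tab (crop (268,325)). I push along bed +y.

Emit:
send_rows(targets=[[[0.02, 0.4, 0], [0, 0, 0]], [[0.04, 0.8, 0], [0, 0, 0]], [[0.06, 1.2, 0], [0, 0, 0]], [[0.08, 1.6, 0], [0, 0, 0]], [[0.1, 2.0, 0], [0, 0, 0]], [[0.12, 2.4, 0], [0, 0, 0]], [[0.12, 2.4, 0], [0, 0, 0]]])

```text
t: 8.95
tcp_pos: [519.6, 149.9, 64.8]
tool_rot: [2.275, 2.159, -0.005]
ft_force: [-0.9, -8.1, 4.7]
finger_gap: -0.1
```

Emit:
send_rows(targets=[[[0.02, 0.4, 0], [0, 0, 0]], [[0.04, 0.8, 0], [0, 0, 0]], [[0.06, 1.2, 0], [0, 0, 0]], [[0.08, 1.6, 0], [0, 0, 0]], [[0.1, 2.0, 0], [0, 0, 0]], [[0.1, 2.1, 0], [0, 0, 0]], [[0.1, 2.1, 0], [0, 0, 0]]])

```text
t: 9.65
tcp_pos: [520.7, 170.2, 64.9]
tool_rot: [2.274, 2.158, -0.006]
ft_force: [0.5, -9.7, 4.9]
finger_gap: -0.3
```

Run:
```python
from h import *
print(bot.sense()['tcp_pos'],bot.sense()['ft_force'])
for n,(x,y,w,h) in dict(side=(270,150,150,120)).items():
    p,d=bot.capture(n);cv2.imwrite(f'pics/{n}7.png',cv2.resize(p[y:y+h,x:x+w],None,fx=4.5,fy=4.5,interpolation=cv2.INTER_CUBIC))
```

```text
[520.70212892 170.18467841  64.86077837] [ 0.47973781 -9.73591943  4.88815778]
```

View pics/side7.png

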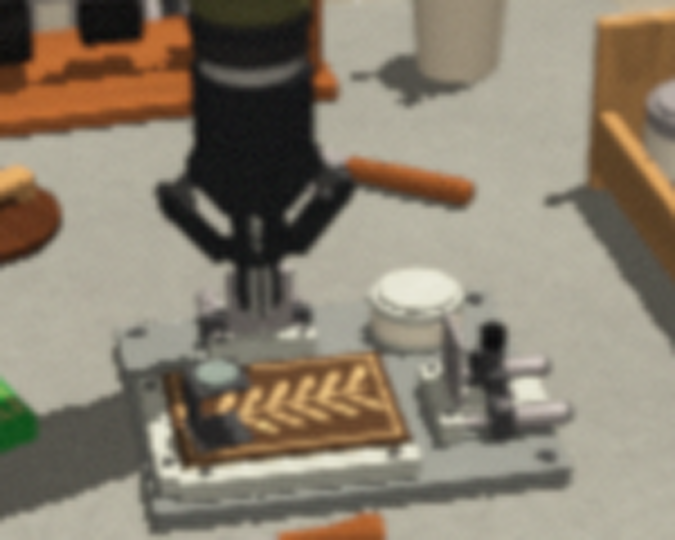

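Emit:
send_rows(targets=[[[0.01, 0.1, 0], [0, 0, 0]], [[0.01, 0.2, 0], [0, 0, 0]], [[0.01, 0.2, 0], [0, 0, 0]], [[0.01, 0.2, 0], [0, 0, 0]]])

```text
t: 10.1
tcp_pos: [520.8, 171.9, 64.8]
tool_rot: [2.275, 2.157, -0.007]
ft_force: [0.2, -10.9, 4.8]
finger_gap: -0.0
```

At 10.9 N the travel is about 32 mm. I back off, lift clear, and withdraw towards the robot for a clear view.

Emit:
send_rows(targets=[[[-0.03, -0.6, 0], [0, 0, 0]], [[-0.06, -1.2, 0], [0, 0, 0]], [[-0.09, -1.8, 0], [0, 0, 0]], [[-0.12, -2.4, 0], [0, 0, 0]], [[-0.15, -3.0, 0], [0, 0, 0]], [[-0.18, -3.7, 0], [0, 0, 0]], [[-0.18, -3.7, 0], [0, 0, 0]], [[-0.2, -3.7, 2], [0, 0, 0]], [[-0.2, -3.7, 6], [0, 0, 0]], [[-0.2, -3.7, 10], [0, 0, 0]], [[-0.2, -3.7, 14], [0, 0, 0]], [[-0.2, -3.7, 16], [0, 0, 0]]])

```text
t: 11.3
tcp_pos: [519.9, 138.8, 228.1]
tool_rot: [2.276, 2.163, 0.008]
ft_force: [1.0, 0.6, 0.3]
finger_gap: 0.2
```

Emit:
send_rows(targets=[[[-1, 1.5, 0], [0, 0, 0]], [[-4, 5, 0], [0, 0, 0]], [[-7, 8.5, 0], [0, 0, 0]], [[-10, 12, 0], [0, 0, 0]], [[-13, 15, 0], [0, 0, 0]], [[-16, 18, 0], [0, 0, 0]], [[-19, 21, 0], [0, 0, 0]], [[-22, 24, 0], [0, 0, 0]], [[-24, 27, 0], [0, 0, 0]], [[-25, 28, 0], [0, 0, 0]], [[-25, 28, 0], [0, 0, 0]], [[-25, 28, 0], [0, 0, 0]]])

```text
t: 12.5
tcp_pos: [268.6, 417.5, 224.1]
tool_rot: [2.277, 2.163, -0.001]
ft_force: [-0.3, -0.6, 0.7]
finger_gap: 0.1
```

Run:
```python
from h import *
print(bot.sense()['t'],bot.sense()['tcp_pos'],bot.sense()['ft_force'])
p,d=bot.capture('side');cv2.imwrite('pics/side8.png',cv2.resize(p[150:270,270:420],None,fx=4.5,fy=4.5,interpolation=cv2.INTER_CUBIC))
p,d=bot.capture('top');cv2.imwrite('pics/top8.png',cv2.resize(p[160:290,195:345],None,fx=5,fy=4.6,interpolation=cv2.INTER_CUBIC)[:598])
b=np.array([555.56,123.46]);a=-.05127;C,S=np.cos(a),np.sin(a);R=np.array([[C,-S],[S,C]])
for f in(np.load('top0d.npy'),d):
    u,v,X=cloud('top',f);B=np.c_[(X[:,:2]-b)@R,X[:,2]]
    for nm,m in(('h',(B[:,0]>30)&(B[:,0]<80)&(abs(B[:,1]+38)<18)&(B[:,2]>62)&(B[:,2]<90)),('s',(B[:,1]>10)&(B[:,1]<58)&(abs(B[:,0]+38)<18)&(B[:,2]>62)&(B[:,2]<90)),
      ('kh',(np.hypot(B[:,0]-94,B[:,1]+38)<7)&(B[:,2]>55)),('ks',(np.hypot(B[:,0]+38,B[:,1]-72)<7)&(B[:,2]>55))):
        print(nm,m.sum(),np.median(B[m],0).round(1) if m.any() else '')
```

```text
12.5 [268.58037858 417.52195665 224.14455904] [-0.31482728 -0.60943438  0.73995147]
h 64 [ 47.  -37.7  74.7]
s 59 [-36.2  26.8  75.6]
kh 32 [ 92.5 -38.4  73.1]
ks 38 [-38.2  71.8  73.7]
h 61 [ 69.3 -37.7  75.2]
s 54 [-40.5  48.7  76.1]
kh 32 [ 92.4 -38.5  74.1]
ks 34 [-38.3  71.4  73.4]
```

View pics/side8.png

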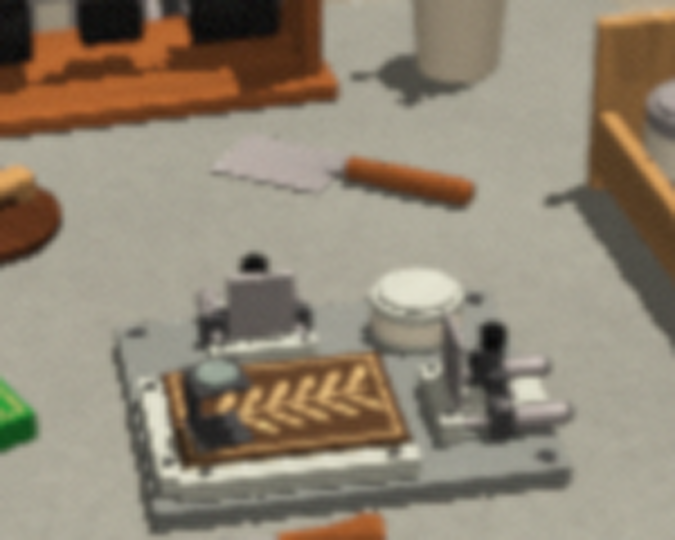

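View pics/top8.png

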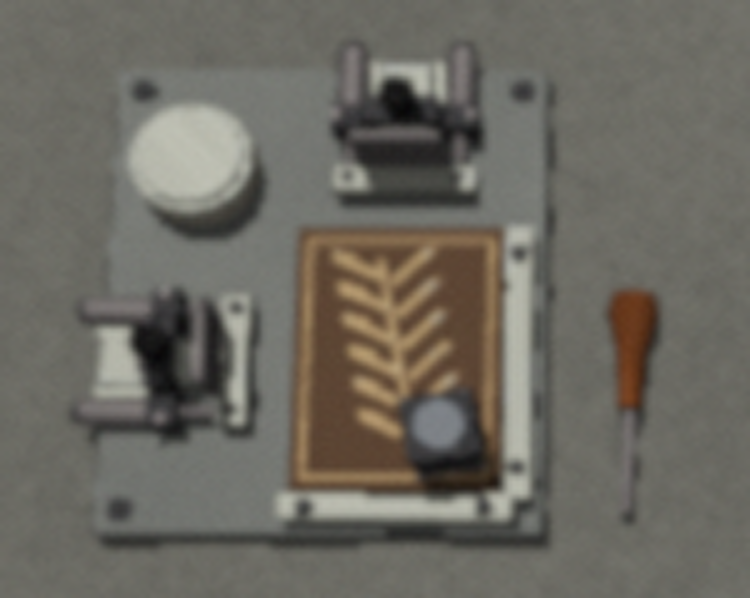

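Both tabs have moved by 22 mm (47.0 to 69.3 and 26.8 to 48.7). The knobs are at their starting height, and the block (crop (400,358)), magnifier, tin and gouge have not moved. I hand in.

```bash
python3 -c "
from cell import bot
print(bot.hand_in())"
```

```text
the job is handed in; nothing more can be done
None
```

Both jaws are latched open on their stop pins, and I handed the job in after about 12.6 s of the 51 s allowed. I pushed each thumb tab back with the shut fingertips, about 29 mm on the far jaw and about 32 mm on the side jaw, then let each spring back onto its pin.

- **Jaws:** by depth, the far jaw stands 22.3 mm open and the side jaw 21.9 mm, both inside the 19.5–24.5 mm window.
- **Pins:** both knobs are within about 1 mm of their starting height, so the pins are down.
- **Block and surroundings:** the block, magnifier, tin and gouge show no visible movement in the last pictures. I did not re-measure the brayer, baren, palette knife and jar; the arm pushed only on the two tabs.
- **Arm:** it is withdrawn and touching nothing, and the forces read only noise.
- **One disagreement:** at the side jaw's first stop, force gave about 25 mm of travel while geometry gave about 31 mm. I pushed about 2 mm further before letting go.

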